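# Open the sauce dispenser's filling port

### The job

The sauce dispenser on the storeroom counter is due for refilling: unscrew the red cap from its filling port. Nobody remembers whether the cap has a right-hand or a left-hand thread, so try it both ways, and grip it gently, because the thin plastic cracks under a hard squeeze (keep the grip under 40 N per finger). Finish still holding the cap in the gripper, level and still, at least 10 cm above the port and touching nothing else, and leave the tin, the jar and the bottle where they stand.

Things in the scene. Friction and masses are not known exactly. Their poses are not given: they have to be found in the camera images.
- dispenser: the sauce dispenser, a grey metal box 160 x 300 x 90 mm (x, y, z), fixed to the counter; origin at the centre of its underside, z up. On its flat top are the filling port with the red cap, 75 mm to -y of the centre, and a fixed black round motor cover, 80 mm wide and 50 mm high, 75 mm to +y of the centre. Buttons, level glass and outlet on its +x side are not needed.
- port (a point): centre of the filling port, on the dispenser's flat top, 90 mm above the counter; axes as the dispenser's, z up. Its threaded steel neck, 42 mm wide and 13 mm high, stands inside the cap. The coarse thread is right- or left-hand, hidden, and differs from start to start. Until unscrewed the cap cannot be pulled off (2 mm of play); once it is 15 mm up it is clear of the neck.
- cap_mid (a point): centre of the red ribbed round screw cap, half-way up it (20 mm above the port when shut). The cap is a loose piece 54 mm in diameter, 40 mm high, about 70 g, standing on the dispenser's top, its own top 130 mm above the counter. z is up along its axis; x runs along the white stripe on its top, from middle to rim. Shut, the stripe points along the dispenser's +x.
- tin_mid (a point): centre of a bystander, a loose red food tin 74 mm in diameter and 105 mm high standing on the counter; z up
- jar_mid (a point): centre of a bystander, a loose amber glass jar with a yellow lid, 68 mm in diameter and 100 mm high, standing on the counter; z up
- bottle_mid (a point): centre of a bystander, a loose amber sauce bottle with a red top, 60 mm in diameter and 170 mm high, standing on the counter; z up
- cap: the cap as a whole; origin at the centre of its foot, axes as cap_mid. One way it turns 5 to 9 degrees and stops firm (a gentle grip then slips round it, harmless); the other way it turns easily, is free after about 40 degrees and stops at about 70. From 45 to 70 degrees it lifts straight off. A grip of 15 to 25 N per finger is ample; above 40 N per finger it may crack.
- tin: the tin as a whole; origin at the centre of its underside
- jar: the jar as a whole; origin at the centre of its underside
- bottle: the bottle as a whole; origin at the centre of its underside
Not all that is in view belongs to the job. Of the things shaped like the cap, the red one is meant.

How it is judged:
By the outcome, as a careful person would: the job done as asked, in the order asked, and still so for the second after the job is handed in, while the arm keeps its last pose, push and grip.
It also fails if it takes over 40 s, if anything falls off the work surface, if the arm or the gripper's body presses on something with over 40 N, if the wrist force passes 120 N, or if a joint passes its speed limit or range.

### The arm

A 7-joint arm with a two-finger parallel gripper is mounted at the origin on the work surface. World frame = base frame: x ahead of the robot, y to its left, z up, the work surface at z = 0. Lengths are in m, angles in rad, forces in N, time in s.
With the tool pointing down it reaches from about 0.4 to 0.9 m from the base axis. Payload 5.6 kg.
Tool frame: the origin (TCP) lies midway between the tips of the shut fingers; the grasp point (between the pads) lies 19 mm behind it; z points along the fingers, y is the direction in which the jaws open and shut (so a half turn about z gives the same grasp; the last joint's range is limited). The gripper opens to 92 mm and grips with 3 to 60 N. Pads are 20 mm wide; open, the fingers measure 128 mm over their backs; the gripper's body (75 mm by 189 mm) begins 69 mm behind the grasp point.
Start: joints at [-1.169, 0.468, -0.012, 1.603, 0.006, 1.071, -0.056], TCP at [0.28, 0.587, 0.215] pointing down, gripper open.
Joint ranges: [-2.53, 2.53], [-0.31, 2.02], [-1.57, 1.55], [0.28, 2.44], [-1.29, 4.43], [0.15, 1.84], [-2.92, 2.92]. Speed limits (rad/s): [2.57, 2.57, 3.14, 3.14, 3.14, 3.14, 3.14].

### API

Orientations are given as a unit quaternion [x, y, z, w].
In Python, from workcell import r gives the robot as it stands.
- The arm moves only by the tool carry_out, never from a script. Its argument "deltas" is a list of rows, each a list of 7 numbers: the opening, from 0 (shut) to 1 (fully open), then the shift along the tool's x, y, z as a fraction of full scale, then the turn, a rotation vector about the tool's x, y, z as a fraction of full scale. In form: [[fingers, x, y, z, rx, ry, rz], ...]. A call has 1 to 8 rows; each row shifts and turns the pose as measured when the row begins, along the tool's axes as they then stand; what a row does not reach is not made up. Full scale, the value 1, is 5 cm for a shift and 5 degrees for a turn. A row lasts 1/8 s, in which the tool goes at most 62.5 mm and 10.7 degrees, less where a joint would pass 70% of its speed; a pose out of reach is approached as far as the arm can. A call with a number of a shift or a turn outside -1 to 1 is refused whole. A call with a gripper value outside its range is refused whole. The fingers move at their own pace and stop on an object; "squeeze" is the grip in N (left out, the last holds). Time passes only in rows, so rows that do not move let the fingers close. It gives the time, the measured TCP pose, the force and the opening at its end, in the units of the state.
- r.get_state(): the state, without advancing time (a new reading comes with each control period).
- r.camera(name): name is "scene" or "top" or "wrist"; returns a dict with "img" (384x512x3 uint8, red, green, blue), "depth" (384x512 float32, m along the optical axis (not along the pixel's ray), 0 where there is no reading), "K" (3x3 intrinsics, pixels), "dist_coeffs" ([k1, k2, p1, p2, k3] as OpenCV has them; the pictures are not rectified), "camera_from_world" (4x4, takes a point from world to camera coordinates). Camera axes: x right, y down, z forward; pixel columns grow to the right and rows downward; lengths in m; the calibration is good to about 2 mm. A picture is of the moment at which its call begins.
- r.close_job(): hands the job in, once; it reports no verdict.
The state is a dict: "t": time; "joint_pos": joint angles; "dq": joint speeds; "tau": joint torques, N m; "tool_pos": TCP position; "tcp_rot": TCP orientation; "ft_force": force on the tool from outside, world axes, zero at the start; "torque": the same for the moment, N m; "grip_width": opening from 0.0 (shut) to 1.0 (fully open).
Only numpy, scipy, OpenCV 4.12 (cv2) and the standard library are available. Lean on these libraries where they do the work, as an engineer would, in place of code of your own. Each camera call takes 0.05 s, during which the arm holds its last target. There are 200 camera calls.

## Working session

There is one attempt and no reset: what is moved stays moved. The work goes in short steps, Python scripts to look and compute and a tool call to move; the robot and the scene stay as the last step left them, time stands still between calls to the robot, and variables do not carry over. Pictures are saved under pics/ and viewed, on a budget of 10 in all, crops included, one or two more only if the job needs it, and the job is handed in when it is done.

Besides the shell and the picture viewer there is one more tool, called after "Emit:" as name(argument=value, ...), one argument or row to a line, values as JSON. carry_out: Moves the arm, as the interface text tells. Shift numbers are shares of 5 cm and turn numbers shares of 5 degrees, none past 1 either way. Its arguments: {"type":"object","properties":{"deltas":{"type":"array"},"squeeze":{"type":"number"}},"required":["deltas"]}

```bash
mkdir -p pics; cat > h.py <<'E'
import numpy as np, cv2
from workcell import r
def cam(n):
    c=r.camera(n); c={k:(np.array(v)) for k,v in c.items()}; return c
def save(c,n): cv2.imwrite('pics/'+n, c['img'][:,:,::-1])
def ray(c,u,v):
    p=cv2.undistortPoints(np.array([[[u,v]]],float),c['K'],c['dist_coeffs'])[0,0]
    T=np.linalg.inv(c['camera_from_world']); return T[:3,3],T[:3,:3]@np.array([p[0],p[1],1.])
def onz(c,u,v,z):
    o,d=ray(c,u,v); return o+d*(z-o[2])/d[2]
E
python3 - <<'E'
from h import *
ims=[]
for n in ('scene','top'):
    c=cam(n); save(c,n+'0.png'); np.savez(n+'0.npz',**c)
print(r.get_state())
E
```

```text
{'t': 0.1, 'joint_pos': array([-1.16899866,  0.46830092, -0.01159338,  1.60346151,  0.00601044,
        1.07138215, -0.05631828]), 'dq': array([-1.20353079e-03, -1.96588820e-03, -2.24963122e-04, -1.26964984e-03,
       -3.37516950e-05,  2.89551503e-04,  1.03022057e-03]), 'tau': array([ 1.62887096e-03, -5.21646595e+01, -1.20099707e-02, -2.44367534e+01,
       -5.67462074e-02,  1.41721455e-02,  5.53890936e-05]), 'tool_pos': array([0.27953803, 0.586285  , 0.21375691]), 'tcp_rot': array([ 2.20612142e-01,  9.75361321e-01, -7.51472181e-04, -1.06155514e-04]), 'ft_force': array([ 0.26752911,  0.6641639 , -0.42653801]), 'torque': array([-0.01603965, -0.03366154,  0.00197574]), 'grip_width': 1.0020748584080286}
```

View pics/scene0.png

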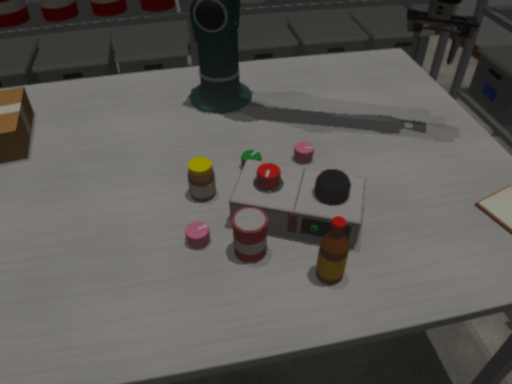

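View pics/top0.png

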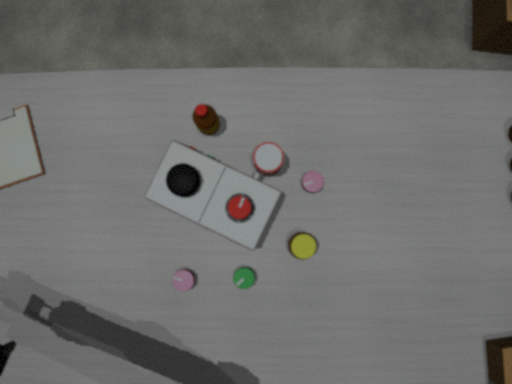

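The scene view shows the dispenser with the red cap at (268,177) and the black cover at (333,186). The other cap-shaped things are pink at (198,235) and (304,152), and green at (251,158). In the top view, the red cap is at (240,207), the pinks at (312,182) and (183,280), and the green at (244,278). The red one standing on the dispenser fits the description. I'll measure it and confirm in a crop.

```bash
python3 - <<'E'
from h import *
c=dict(np.load('top0.npz')); s=dict(np.load('scene0.npz'))
def blob(c,lo,hi,near,R=30):
    h=cv2.cvtColor(c['img'],cv2.COLOR_RGB2HSV); m=cv2.inRange(h,lo,hi)
    if lo[0]==0 : m|=cv2.inRange(h,(172,)+lo[1:],(180,)+hi[1:])
    k=np.zeros_like(m); cv2.circle(k,near,R,255,-1); m&=k
    n,l,st,ce=cv2.connectedComponentsWithStats(m); i=1+st[1:,4].argmax()
    pts=np.argwhere(l==i)[:,::-1].astype(np.float32)
    return cv2.minEnclosingCircle(pts),st[i],ce[i]
np.set_printoptions(precision=4,suppress=True)
(cc,rad),st,ce=blob(c,(0,170,80),(8,255,255),(240,207),20)
print('cap',cc,rad,st, onz(c,*cc,.13)); 
print('red depth', c['depth'][207,236], 'cam', np.linalg.inv(c['camera_from_world'])[:3,3])
# white stripe
h=cv2.cvtColor(c['img'],cv2.COLOR_RGB2HSV); m=np.zeros(h.shape[:2],np.uint8)
cv2.circle(m,(int(cc[0]),int(cc[1])),int(rad)-2,255,-1)
p=np.argwhere((m>0)&(h[:,:,1]<150))[:,::-1]; print('stripe',p.mean(0),len(p))
a=onz(c,*p.mean(0),.13)-onz(c,*cc,.13); print('stripe ang',np.degrees(np.arctan2(a[1],a[0])))
(bc,br),st,_=blob(c,(1,0,0),(179,255,50),(184,180),25); b=onz(c,*bc,.14); print('cover',bc,br,b)
d=b-onz(c,*cc,.13); print('sep',np.hypot(*d[:2]),'disp yaw',np.degrees(np.arctan2(d[1],d[0]))-90)
print('jar',onz(c,303,246,.1),'tin',onz(c,268,157,.105),'bottle',onz(c,203,110,.17),'green',onz(c,244,278,.04),'pinks',onz(c,312,182,.04),onz(c,183,280,.04))
(sc,sr),st,ce=blob(s,(0,170,80),(8,255,255),(268,177),18); print('scene cap',sc,sr,st,onz(s,*sc,.115))
o1,d1=ray(c,240,207);
im=np.hstack([cv2.resize(c['img'][140:270,130:330],None,fx=2,fy=2,interpolation=2),cv2.resize(s['img'][130:260,170:370],None,fx=2,fy=2,interpolation=2)])
cv2.imwrite('pics/crop0.png',im[:,:,::-1])
E
```

```text
cap (239.0454559326172, 207.47727966308594) 11.241366386413574 [228 197  23  22 310] [0.5702 0.0334 0.13  ]
red depth 1.1559513 cam [ 0.5304 -0.0219  1.2786]
stripe [240.7391 202.9783] 46
stripe ang -20.616147997913604
cover (183.37313842773438, 180.06716918945312) 16.73892593383789 [0.6338 0.1627 0.14  ]
sep 0.14414912405959643 disp yaw -26.180444482126838
jar [ 0.4792 -0.1174  0.1   ] tin [ 0.6918 -0.0347  0.105 ] bottle [0.7922 0.1145 0.17  ] green [0.397  0.0253 0.04  ] pinks [ 0.6371 -0.1461  0.04  ] [0.3913 0.1785 0.04  ]
scene cap (268.30950927734375, 171.0) 10.737231254577637 [258 164  22  15 222] [0.5577 0.0392 0.115 ]
```

View pics/crop0.png

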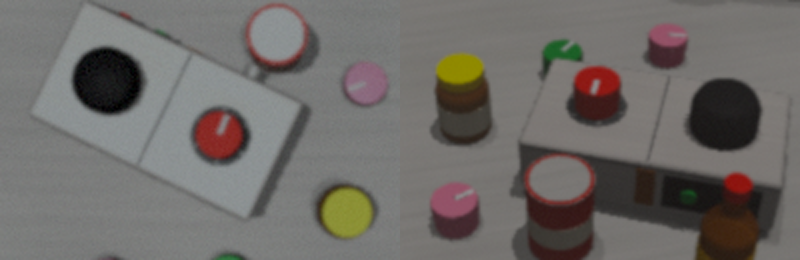

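The crop confirms the only red cap is the one on the dispenser, with its stripe towards the dispenser's +x. I'll move on an arc around the base, so the jaws stay radial and the last joint stays mid-range.

Emit:
carry_out(
  deltas=[
    [1, -1, -0.17, 0, 0, 0, 1],
    [1, -1, -0.17, 0, 0, 0, 1],
    [1, -1, -0.17, 0, 0, 0, 1],
    [1, -1, -0.17, 0, 0, 0, 1],
    [1, -1, -0.17, 0, 0, 0, 1],
    [1, -1, -0.17, 0, 0, 0, 1],
    [1, -1, -0.17, 0, 0, 0, 1],
    [1, -1, -0.17, 0, 0, 0, 1],
  ],
  squeeze=18,
)

```text
t: 1.1
tool_pos: [0.5212, 0.2628, 0.2095]
tcp_rot: [0.546, 0.838, -0.003, -0.001]
ft_force: [0.4, -0.7, 0.4]
grip_width: 1.001
```

Emit:
carry_out(
  deltas=[
    [1, -0.94, -0.05, 0, 0, 0, 1],
    [1, -0.94, -0.05, 0, 0, 0, 1],
    [1, -0.94, -0.05, 0, 0, 0, 1],
    [1, -0.94, -0.05, 0, 0, 0, 1],
    [1, -0.94, 0, 0, 0, 0, 0],
    [1, 0, 0, 0, 0, 0, 0],
  ],
)

```text
t: 1.85
tool_pos: [0.5661, 0.02, 0.2088]
tcp_rot: [0.691, 0.723, -0.006, -0.0]
ft_force: [0.9, 0.7, -0.3]
grip_width: 0.995
```

```bash
python3 - <<'E'
from h import *
np.set_printoptions(precision=4,suppress=True)
st=r.get_state(); print(st['tool_pos'],st['tcp_rot'],st['joint_pos'])
w=cam('wrist'); save(w,'w1.png'); np.savez('w1.npz',**w); print(np.linalg.inv(w['camera_from_world']))
np.savez('s1.npz',**cam('scene'))
E
```

```text
[0.5661 0.02   0.2088] [ 0.6909  0.723  -0.0055 -0.0004] [-0.4291  0.3471  0.4131  1.8334 -0.1544  1.0023  0.092 ]
[[ 0.9989  0.0458  0.0055  0.5633]
 [ 0.0454 -0.954  -0.2963  0.1026]
 [-0.0083  0.2962 -0.9551  0.3797]
 [ 0.      0.      0.      1.    ]]
```

View pics/w1.png

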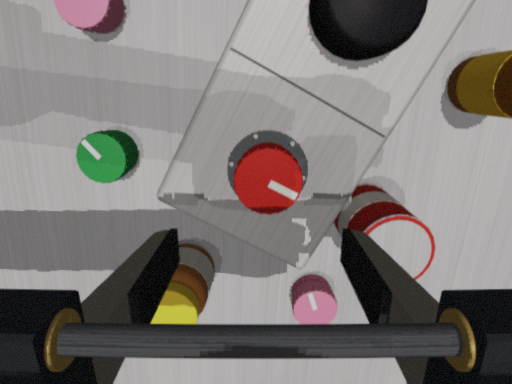

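The wrist view shows the red cap at (268,178) ahead of the open jaws, with its stripe pointing to the lower right. The neck ring behind it is centred near (267,165).

```bash
cat >> h.py <<'E'
def cap(w,near,R,z=.13,smin=150):
    h=cv2.cvtColor(w['img'],cv2.COLOR_RGB2HSV); H,S,V=h[:,:,0],h[:,:,1],h[:,:,2]
    m=(((H<8)|(H>172))&(S>smin)&(V>60)).astype(np.uint8)
    k=np.zeros_like(m); cv2.circle(k,near,R,1,-1); m&=k
    cs,_=cv2.findContours(m,cv2.RETR_EXTERNAL,cv2.CHAIN_APPROX_NONE); q=max(cs,key=cv2.contourArea)
    e=cv2.fitEllipse(cv2.convexHull(q)); f=np.zeros_like(m); cv2.drawContours(f,[cv2.convexHull(q)],-1,1,-1); f=cv2.erode(f,np.ones((5,5)))
    p=np.argwhere((f>0)&(V>120)&(S<120))[:,::-1]
    return e,p
E
python3 - <<'E'
from h import *
np.set_printoptions(precision=4,suppress=True)
w=dict(np.load('w1.npz'))
e,p=cap(w,(268,178),50); c0=onz(w,*e[0],.13); print(e,c0)
print('width mm', [np.linalg.norm(onz(w,e[0][0]-e[1][0]/2,e[0][1],.13)-onz(w,e[0][0]+e[1][0]/2,e[0][1],.13))])
a=onz(w,*p.mean(0),.13)-c0; print(len(p),'stripe',np.degrees(np.arctan2(a[1],a[0])))
D=w['depth']; print(D[178,250], (w['camera_from_world']@np.r_[onz(w,250,178,.13),1])[2], D[225,300],(w['camera_from_world']@np.r_[onz(w,300,225,.09),1])[2])
s=dict(np.load('s1.npz')); 
t=dict(np.load('top0.npz')); 
for n,cc,R in((t,(239,207),18),):
    e,p=cap(n,cc,R); print(e,onz(n,*e[0],.13))
E
```

```text
((267.6089172363281, 178.3707275390625), (68.69164276123047, 70.18710327148438), 172.07354736328125) [0.5704 0.0372 0.13  ]
width mm [np.float64(0.05350093833687302)]
263 stripe -36.342890209225466
0.25623783 0.25788330931836656 0.31115845 0.3123651481903778
((239.2768096923828, 207.06690979003906), (22.36073112487793, 22.987951278686523), 128.69715881347656) [0.5711 0.0328 0.13  ]
```

Emit:
carry_out(
  deltas=[
    [1, 0.31, 0.1, 0, -0.09, 0.09, 0],
    [1, 0, 0, 0.6, 0, 0, 0],
    [1, 0, 0, 0.5, 0, 0, 0],
    [1, 0, 0, 0, 0, 0, 0],
  ],
)

```text
t: 2.45
tool_pos: [0.5708, 0.053, 0.1518]
tcp_rot: [0.684, 0.73, 0.003, -0.003]
ft_force: [0.7, 0.7, -0.1]
grip_width: 1.0
```

```bash
cat > look.py <<'E'
from h import *
import sys
from scipy.spatial.transform import Rotation as Ro
np.set_printoptions(precision=4,suppress=True)
st=r.get_state(); R=Ro.from_quat(st['tcp_rot']).as_matrix(); print('tcp',st['tool_pos'],'yaw y',np.degrees(np.arctan2(R[1,1],R[0,1])),'z',R[:,2],'q7',st['joint_pos'][6],'F',st['ft_force'],'M',st['torque'],'w',st['grip_width'])
w=cam('wrist'); z=float(sys.argv[2]) if len(sys.argv)>2 else .13
save(w,sys.argv[1]+'.png')
near=w['camera_from_world']@np.r_[.5705,.0355,z,1]; uv=cv2.projectPoints(near[None,:3],np.zeros(3),np.zeros(3),w['K'],w['dist_coeffs'])[0].ravel()
e,p=cap(w,(int(uv[0]),int(uv[1])),75,z); c0=onz(w,*e[0],z); a=onz(w,*p.mean(0),z)-c0
print('pix',e,'cap',c0,'n',len(p),'stripe',np.degrees(np.arctan2(a[1],a[0])))
d=R.T@(c0-st['tool_pos']); print('shift in tool /5cm',d/.05)
E
python3 look.py w2
```

```text
tcp [0.5708 0.053  0.1518] yaw y 3.7220011459662707 z [-0.      0.0084 -1.    ] q7 0.09934347407872025 F [ 0.6628  0.7116 -0.0943] M [-0.0528  0.1269 -0.0453] w 0.9995500457861285
pix ((258.4332580566406, 246.66079711914062), (82.3602523803711, 90.78689575195312), 0.12603996694087982) cap [0.5705 0.0401 0.13  ] n 326 stripe -46.216249173969516
shift in tool /5cm [-0.2616 -0.0231  0.4346]
```

View pics/w2.png

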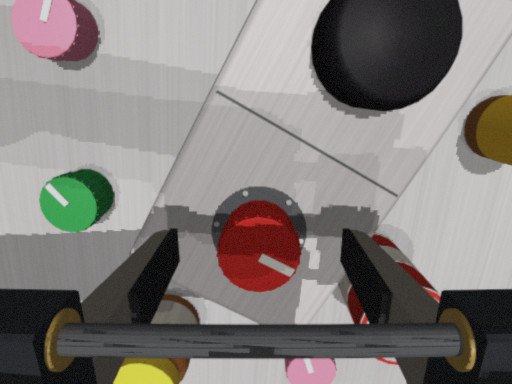

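The cap's top face is centred near (259,251). The mask also took in some of its side, so the cap's y is about 0.0365–0.037. I'll correct the sideways overshoot with a small move.

Emit:
carry_out(
  deltas=[
    [1, -0.25, -0.02, 0, 0, -0.06, 0],
    [1, 0, 0, 0, 0, 0, 0],
  ],
)

```text
t: 2.75
tool_pos: [0.5727, 0.0409, 0.1548]
tcp_rot: [0.683, 0.73, 0.003, 0.001]
ft_force: [-0.5, -0.1, 0.2]
grip_width: 1.002
```

Emit:
carry_out(
  deltas=[
    [1, 0, 0, 0, 0, 0, 0],
  ],
)

```text
t: 2.88
tool_pos: [0.5732, 0.041, 0.1555]
tcp_rot: [0.683, 0.73, 0.004, 0.001]
ft_force: [0.2, -0.2, 0.9]
grip_width: 0.997
```

```bash
python3 look.py w3
```

```text
tcp [0.5732 0.041  0.1555] yaw y 3.798085660193214 z [ 0.0067  0.0044 -1.    ] q7 0.1162829572368106 F [ 0.1888 -0.2082  0.907 ] M [-0.0835  0.074  -0.0575] w 0.9968963712265564
pix ((255.42098999023438, 228.0166015625), (82.58487701416016, 89.26222229003906), 1.4719358682632446) cap [0.5704 0.0391 0.13  ] n 3 stripe -41.9353817500727
shift in tool /5cm [-0.0354 -0.0616  0.5093]
```

Emit:
carry_out(
  deltas=[
    [1, -0.08, -0.05, 0, 0.05, -0.04, 0],
    [1, 0, 0, 0.5, 0, 0, 0],
    [1, 0, 0, 0.5, 0, 0, 0],
    [1, 0, 0, 0, 0, 0, 0],
    [1, 0, 0, 0, 0, 0, 0],
  ],
)

```text
t: 3.55
tool_pos: [0.5721, 0.0355, 0.1065]
tcp_rot: [0.684, 0.73, 0.002, 0.002]
ft_force: [0.5, 0.8, 0.2]
grip_width: 1.0
```

```bash
python3 look.py w4
```

```text
tcp [0.5721 0.0355 0.1065] yaw y 3.732837216713227 z [ 0.0054  0.0006 -1.    ] q7 0.15009214579313618 F [0.4934 0.8351 0.1879] M [-0.0061  0.097  -0.0076] w 0.9999639904021566
pix ((257.50030517578125, 254.02830505371094), (106.54283142089844, 115.83029174804688), 0.5860475301742554) cap [0.5702 0.0405 0.13  ] n 0 stripe nan
shift in tool /5cm [ 0.1006 -0.0295 -0.4697]look.py:9: RuntimeWarning: Mean of empty slice.
  e,p=cap(w,(int(uv[0]),int(uv[1])),75,z); c0=onz(w,*e[0],z); a=onz(w,*p.mean(0),z)-c0
  ret = um.true_divide(
```

Emit:
carry_out(
  deltas=[
    [1, 0.03, -0.03, 0.13, 0.03, 0, 0],
    [1, 0, 0, 0, 0, 0, 0],
  ],
)

```text
t: 3.85
tool_pos: [0.5711, 0.0373, 0.101]
tcp_rot: [0.684, 0.73, 0.002, 0.001]
ft_force: [0.5, -0.2, -0.3]
grip_width: 0.998
```

Emit:
carry_out(
  deltas=[
    [0.4, 0, 0, 0, 0, 0, 0],
    [0.4, 0, 0, 0, 0, 0, 0],
    [0.4, 0, 0, 0, 0, 0, 0],
    [0.4, 0, 0, 0, 0, 0, 0],
    [0.4, 0, 0, 0, 0, 0, 0],
    [0.4, 0, 0, 0, 0, 0, 0],
  ],
  squeeze=18,
)

```text
t: 4.6
tool_pos: [0.5715, 0.0374, 0.1016]
tcp_rot: [0.684, 0.73, 0.002, 0.002]
ft_force: [-0.6, 0.8, -0.7]
grip_width: 0.583
```

Gripped at 53.6 mm. I'll try counter-clockwise seen from above first, which would open a right-hand thread.

Emit:
carry_out(
  deltas=[
    [0.4, 0, 0, 0, 0, 0, -0.6],
    [0.4, 0, 0, 0, 0, 0, -0.6],
    [0.4, 0, 0, 0, 0, 0, -0.6],
    [0.4, 0, 0, 0, 0, 0, -0.6],
  ],
)

```text
t: 5.1
tool_pos: [0.571, 0.0366, 0.1016]
tcp_rot: [0.604, 0.797, 0.002, 0.001]
ft_force: [0.1, 0.6, -0.1]
grip_width: 0.587
```

```bash
python3 look.py w5 2>/dev/null
```

```text
tcp [0.571  0.0366 0.1016] yaw y 15.67116974022715 z [ 0.0045  0.0022 -1.    ] q7 0.33034865005634423 F [ 0.1061  0.5721 -0.113 ] M [-0.0022  0.0847 -0.7292] w 0.5870522349251409
pix ((259.537841796875, 260.3538513183594), (110.26805114746094, 119.09967041015625), 4.088589668273926) cap [0.5691 0.0405 0.13  ] n 79 stripe -38.94644540471857
shift in tool /5cm [ 0.0853 -0.0115 -0.5686]
```

The wrist moment is −0.73 N m after 12°, which suggests a firm stop with the grip slipping. I'll try clockwise and compare.

Emit:
carry_out(
  deltas=[
    [0.4, 0, 0, 0, 0, 0, 0.6],
    [0.4, 0, 0, 0, 0, 0, 0.8],
    [0.4, 0, 0, 0, 0, 0, 0.8],
    [0.4, 0, 0, 0, 0, 0, 0.8],
    [0.4, 0, 0, 0, 0, 0, 0.8],
    [0.4, 0, 0, 0, 0, 0, 0.8],
  ],
)

```text
t: 5.9
tool_pos: [0.571, 0.0359, 0.1016]
tcp_rot: [0.755, 0.655, 0.002, 0.001]
ft_force: [-0.2, -0.2, -0.9]
grip_width: 0.584
```

```bash
python3 look.py w6 2>/dev/null; python3 -c "
import cv2,numpy as np
a=[cv2.imread(f'pics/{n}.png')[150:350,130:380] for n in('w4','w5','w6')]
cv2.imwrite('pics/cmp.png',np.hstack(a))"
```

```text
tcp [0.571  0.0359 0.1016] yaw y -8.118356611080893 z [ 0.0044  0.0014 -1.    ] q7 -0.022693099854532633 F [-0.1569 -0.2478 -0.9048] M [-0.146   0.1212 -0.0216] w 0.5841976917372697
pix ((259.23687744140625, 260.15179443359375), (110.06292724609375, 119.1754379272461), 0.01476613711565733) cap [0.571  0.0401 0.13  ] n 2 stripe -65.2186549335559
shift in tool /5cm [ 0.0835 -0.0091 -0.5687]
```

View pics/cmp.png

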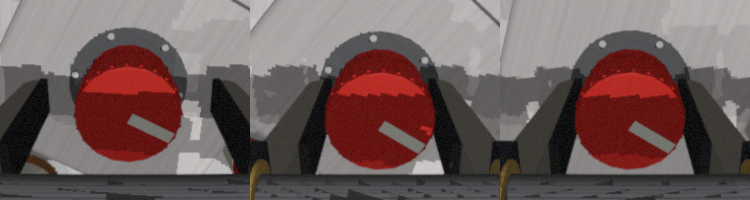

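Panels w5 and w6 show the stripe fixed relative to the jaws: the cap turned 24° clockwise with the gripper at almost no moment. So it is a left-hand thread, and I'll carry on clockwise.

Emit:
carry_out(
  deltas=[
    [0.4, 0, 0, 0, 0, 0, 1],
    [0.4, 0, 0, 0, 0, 0, 1],
    [0.4, 0, 0, 0, 0, 0, 1],
    [0.4, 0, 0, 0, 0, 0, 1],
    [0.4, 0, 0, 0, 0, 0, 1],
    [0.4, 0, 0, 0, 0, 0, 1],
    [0.4, 0, 0, 0, 0, 0, 1],
    [0.4, 0, 0, 0, 0, 0, 1],
  ],
)

```text
t: 6.95
tool_pos: [0.5716, 0.0366, 0.1016]
tcp_rot: [0.937, 0.35, 0.003, 0.001]
ft_force: [0.1, -0.4, 0.1]
grip_width: 0.582
```

```bash
python3 look.py w7 2>/dev/null; python3 - <<'E'
from h import *
# stripe in wrist-tool frame: w5,w6,w7 pixel centroid/orientation of greyish pixels on cap
for n in('w4','w5','w6','w7'):
    im=cv2.imread(f'pics/{n}.png'); h=cv2.cvtColor(im,cv2.COLOR_BGR2HSV)
    m=((h[:,:,1]<60)&(h[:,:,2]>80)).astype(np.uint8); k=np.zeros_like(m); cv2.circle(k,(260,266),42,1,-1)
    p=np.argwhere(m&k)[:,::-1].astype(np.float32)
    vx,vy,_,_=cv2.fitLine(p,cv2.DIST_HUBER,0,.01,.01).ravel(); print(n,len(p),p.mean(0),np.degrees(np.arctan2(vy,vx)))
E
```

```text
tcp [0.5716 0.0366 0.1016] yaw y -49.062233301525445 z [ 0.0056  0.0007 -1.    ] q7 -0.6263858753494485 F [ 0.0876 -0.3952  0.078 ] M [-0.1008  0.085   0.0086] w 0.5822446187515538
pix ((259.3423767089844, 260.1203918457031), (110.63580322265625, 119.24248504638672), 1.5988649129867554) cap [0.5746 0.0392 0.13  ] n 28 stripe -100.07091961729571
shift in tool /5cm [ 0.083   0.0026 -0.5672]
w4 449 [278.06012 276.9688 ] 25.417995
w5 404 [276.56683 284.1807 ] 29.062551
w6 402 [276.59702 284.03482] 29.09569
w7 404 [276.64603 284.06436] 28.754486
```

No slip since the turn-round, so the cap's net turn is about 57° clockwise, inside the 45–70° window. I'll lift slowly first.

Emit:
carry_out(
  deltas=[
    [0.4, 0, 0, -0.15, 0, 0, 0],
    [0.4, 0, 0, -0.2, 0, 0, 0],
    [0.4, 0, 0, -0.2, 0, 0, 0],
    [0.4, 0, 0, -0.2, 0, 0, 0],
  ],
)

```text
t: 7.5
tool_pos: [0.5709, 0.0367, 0.1412]
tcp_rot: [0.936, 0.351, 0.002, 0.0]
ft_force: [-0.4, 0.7, -0.6]
grip_width: 0.584
```

Emit:
carry_out(
  deltas=[
    [0.4, 0, 0, -0.4, 0, 0, 0],
    [0.4, 0, 0, -0.5, 0, 0, 0],
    [0.4, 0, 0, -0.5, 0, 0, 0],
    [0.4, 0, 0, -0.5, 0, 0, 0],
    [0.4, 0, 0, -0.3, 0, 0, 0],
    [0.4, 0, 0, 0, 0, 0, 0],
    [0.4, 0, 0, 0, 0, 0, 0],
  ],
)

```text
t: 8.38
tool_pos: [0.5694, 0.0366, 0.2577]
tcp_rot: [0.936, 0.351, 0.003, -0.0]
ft_force: [-0.5, 0.2, -0.7]
grip_width: 0.582
```

```bash
python3 look.py w8 .2 2>/dev/null; python3 - <<'E'
from h import *
c=cam('scene'); save(c,'scene8.png'); t=cam('top')
a=cv2.imread('pics/scene8.png'); b=cv2.imread('pics/w8.png')
cv2.imwrite('pics/end.png',np.hstack([cv2.resize(a[90:300,130:400],(400,311)),cv2.resize(b,(400,311))]))
s=r.get_state(); print(s['dq'],s['tool_pos'])
E
```

```text
tcp [0.5694 0.0366 0.2577] yaw y -48.858745107699974 z [ 0.005   0.0026 -1.    ] q7 -0.7546729395827302 F [-0.5085  0.1801 -0.7169] M [-0.045   0.1128  0.0066] w 0.581533295416123
pix ((260.5528259277344, 243.0047149658203), (84.09140014648438, 107.2186279296875), 90.04422760009766) cap [0.5496 0.0178 0.2   ] n 0 stripe nan
shift in tool /5cm [-0.5529  0.0204  1.1519]
[ 0.00068885  0.00070991  0.0008109  -0.0032588  -0.00074399  0.00319429
 -0.00101158] [0.56944548 0.03656638 0.25753158]
```

View pics/end.png

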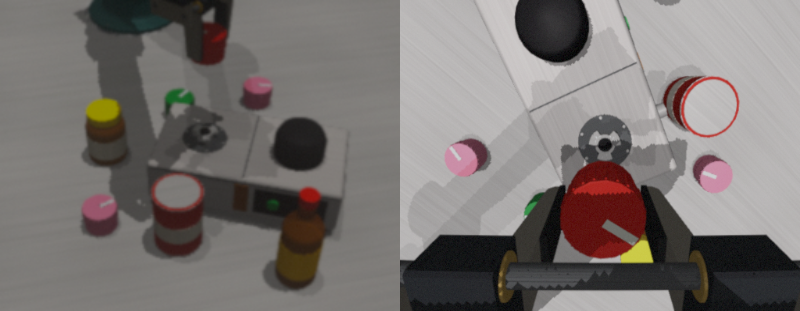

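The picture shows the cap held in the jaws, about 156 mm above where it was seated, with the port bare below. The tin, jar and bottle stand where they were. The arm is still and the tilt is about 0.3°, so I'm handing in.

```bash
python3 -c "
from workcell import r
print(r.close_job()); s=r.get_state(); print(s['t'],s['tool_pos'],s['grip_width'])"
```

```text
the job is handed in; nothing more can be done
None
the job is handed in; nothing more can be done
```

The red cap is unscrewed and off, and I handed the job in at about 8.5 s of the 40 s allowed. The thread is left-hand.

- **Thread:** I gripped the cap at 18 N. Counter-clockwise it came to a firm stop (0.73 N m at the wrist) and the grip slipped a few degrees. Clockwise it turned freely with the jaws, to about 57° from shut.
- **Final pose:** The cap was lifted straight off without resistance. It was held still and level (about 0.3° tilt), with its foot about 156 mm above the port and the jaw opening steady at 53.5 mm.
- **Surroundings:** The last picture shows the port bare, the cap clear of everything, and the tin, jar and bottle where they stood. I judged the bystanders by eye and did not re-measure them.
- **What disagreed:** The cap's y position read 33 mm from the top camera and about 37 mm from the wrist camera after allowing for its visible side. I used the wrist value. One sideways move overshot by about 17 mm above the cap, and I corrected it before gripping.

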